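Set up a sleeve in the mirror viewer and hold the sprung cover at the index

ROBOT

A 6-joint arm with a two-finger parallel gripper is mounted at the origin on a cart in front of the work surface, level with it; the furniture and walls round the work are solid. World frame = base frame: x ahead of the robot, y to its left, z up, the work surface at z = 0. Lengths are in m, angles in rad, forces in N, time in s.
With the tool pointing down it reaches from about 0.15 to 0.775 m from the base axis. Payload 6.1 kg.
Tool frame: the origin (TCP) lies between the finger pads; the fingertips stand 25 mm ahead of it and the grasp point (between the pads) lies 6 mm ahead of it (robot.tips_ahead is the z of the fingertips in the tool frame, in m); z points along the fingers, y is the line along which they close (so a half turn about z gives the same grasp; the last joint's range is limited). The gripper opens to 85 mm and grips with 20 to 120 N. Pads are 22 mm wide; open, the fingers measure 114 mm over their backs; the gripper's body (76 mm by 85 mm) begins 54 mm behind the grasp point. The pads swing forward as they close: fully open they stand 13 mm farther back than shut.
Start: joints at [1.14, 0.126, -0.04, 1.405, 0, 1.571], TCP at [0.219, 0.477, 0.256] pointing down, gripper open.
Joint ranges: [-2.72, 2.72], [-0.95, 1.95], [-1.27, 1.35], [-1.78, 2.02], [-1.46, 1.47], [-3.14, 3.14]. Speed limits (rad/s): [2.39, 2.39, 3.01, 3.14, 3.14, 3.14].

INTERFACE

Orientations are given as a 3x3 rotation matrix whose columns are the frame's x, y, z axes.
In Python, from bench import read_state, optics, robot gives the robot as it stands.
- The arm moves only by the tool servo_tool, never from a script. Its argument "steps" is a list of rows, each a list of 4 numbers: the shift along the tool's x, y, z in m, then the turn about the tool's z in degrees. A call has 1 to 20 rows; each row shifts and turns the commanded pose from where the row before left it, along the tool's axes as they then stand; what a row does not reach is not made up. A row lasts 1/8 s, in which the tool goes at most 62.5 mm and 10.7 degrees, less where a joint would pass 70% of its speed; a pose out of reach is approached as far as the arm can. A call with a gripper value outside its range is refused whole. "gripper" is the opening in per cent of the stroke, from 0 (shut) to 100 (fully open), set as the call begins (left out, the last holds). The fingers move at their own pace and stop on an object; the grip force is fixed at half the most. Time passes only in rows, so rows that do not move let the fingers close. It gives the time, the measured TCP pose, the force, the opening and the grip force at its end, in the units of the state.
- read_state(): the state, without advancing time (a new reading comes with each control period).
- optics.read_camera(name): name is "scene" or "top" or "wrist"; returns (picture, depth): 400x640x3 uint8, red, green, blue; 400x640 float32, m along the optical axis (not along the pixel's ray), 0 where there is no reading.
- optics.calibration(name): a dict with "fx", "fy", "cx", "cy" (pixels), "position" and "attitude" of the camera in the world. Camera axes: x right, y down, z forward; pixel columns grow to the right and rows downward; lengths in m; the calibration is good to about 2 mm. A picture is of the moment at which its call begins: read the wrist's pose just before it. calibration takes no time and is no camera call; for the wrist camera it gives the pose at the moment of the call.
- robot.job_done(): hands the job in; it is judged then, once.
The state is a dict: "time_s": time; "joint_pos": joint angles; "qd": joint speeds; "effort": joint torques, N m; "ee_pos": TCP position; "tool_rot": TCP orientation; "force": force on the tool from outside, world axes, zero at the start; "ft_torque": the same for the moment, N m; "width": finger opening in m; "grip_force": force on a finger pad.
Only numpy, scipy, OpenCV 4.12 (cv2) and the standard library are available. Lean on these libraries where they do the work, as an engineer would, in place of code of your own. Each camera call takes 0.05 s, during which the arm holds its last target. There are 200 camera calls.

TASK

Look through the three metal spacer sleeves, take the one whose bore fits the upright post on the mirror viewer closely, neither too tight nor sloppy, and set it over the post, down flat on the deck. Then lift the viewer's sprung cover until it lies in line with the index blade at its side, and finish holding it there with the gripper, because the spring shuts it as soon as it is let go. Leave the other two sleeves, the index blade and the loose things on the bench where they are.

Things in the scene. Friction and masses are not known exactly. Their poses are not given: they have to be found in the camera images.
- viewer: mirror viewer, a grey box fixed to the bench, 155 (x) x 150 (y) mm; origin under the centre of its base, x from front to back, y left, z up. Front (x -77 to -20 mm): open deck 10 mm above the bench with the post at x -50, y -50. Behind: a chamber shut by a flat cover, top at z 46 mm, hinged along the back edge (axis along y at x 71.5, z 41 mm; the front edge rises)
- post_foot (a point): foot of the upright steel post, on the deck (10 mm above the bench); the post is 11 mm in diameter and 21 mm tall, its top 5 mm tapered to 6 mm
- cover (a joint): angle of the hinged cover, rad: 0 shut, grows as the front edge rises, stop at 1.5. A spring and its weight pull it shut: lifting straight up at the tab takes about 4 N when shut, about 12 N at 0.8 rad (7 N if pushed square to the cover)
- cover_tab (a point): grip point of the cover's black lift tab, a block 30 mm long (front-back), 14 mm wide (y, pinch here), 30 mm tall, that stands clear in front of the cover's front edge. When shut: 116.5 mm in front of the hinge axis, 18 mm above it, 59 mm above the bench (tab spans 42 to 72 mm), 25 mm left of the middle. Axes turn with the cover: x toward the hinge, y along the hinge axis, z off the cover
- index (a joint): angle of the index blade, rad, measured like cover about the same axis: the cover is in line with the blade when the two values are equal. Between 0.45 and 0.8, held by friction; not to be moved
- index_tip (a point): pointed tip of the steel index blade (3 mm thick, 10 mm high), which sticks up beside the cover's left edge, 86 mm from the hinge axis and 72.5 mm left of the middle; axes turn with the blade, x along it toward the hinge
- sleeve_narrow: plain aluminium sleeve, 28 mm outside, 26 mm tall, bore 8 mm (does not go over the post), standing upright on the bench; origin at the centre of its underside, z along its axis
- sleeve_medium: plain aluminium sleeve, 28 mm outside, 26 mm tall, bore 14 mm (the one that fits the post), standing upright on the bench; origin at the centre of its underside, z along its axis
- sleeve_wide: plain aluminium sleeve, 28 mm outside, 26 mm tall, bore 20 mm (sloppy on the post), standing upright on the bench; origin at the centre of its underside, z along its axis
- loupe: black loupe, 33 mm round and 33 mm tall, loose bystander; origin at the centre of its underside
- eraser_mint: mint green eraser, 20 x 56 x 12 mm, loose bystander; origin at the centre of its underside
- microscope (a point): foot of the pillar of the bench microscope, a fixed obstacle to the right of the sleeves: its stand reaches 120 mm to either side and its head, 0.23 to 0.5 m above the bench, 0.3 m from the pillar toward the robot and about 100 mm to either side; swing the arm over or round it
There are look-alikes about, which are no part of the job. Leave any red look-alike of the sleeve_wide alone.

How it is judged:
On the way:
1. the sleeve that fits stands on the deck over the post, let go, with the cover still shut (horizontal distance between sleeve_medium and post_foot below 0.004 m and z of sleeve_medium in the frame of post_foot below 0.003 m and angle between sleeve_medium's own z axis and vertical below 0.1 rad and contact force between the fingers and sleeve_medium below 0.1 N and value of joint cover below 0.15 rad), for 0.2 s.
At the end, for the whole second after the job is handed in: The gripper is holding the cover still, in line with the index blade to within 0.07 rad (4 degrees), and nothing else props it; the 14 mm bore sleeve stands upright on the deck over the post, within 4 mm of its centre and 3 mm of the deck, and is let go (angle between the x axis of cover_tab and the x axis of index_tip, either way round below 0.07 rad and velocity of joint cover between -0.05 and 0.05 rad/s and contact force between the fingers and cover above 1.5 N and contact force between each of cover, the fingers and sleeve_medium below 0.1 N and contact force between cover and sleeve_narrow below 0.1 N and contact force between cover and sleeve_wide below 0.1 N and contact force between cover and loupe below 0.1 N and horizontal distance between sleeve_medium and post_foot below 0.004 m and z of sleeve_medium in the frame of post_foot below 0.003 m and angle between sleeve_medium's own z axis and vertical below 0.1 rad); the arm keeps its last pose, push and grip.
It fails at once if the index blade is pushed out of its setting (distance of index_tip from where it was at the start of the episode above 0.006 m).
It fails at once if a sleeve that does not fit is displaced by more than 30 mm (distance of any of sleeve_narrow, sleeve_wide from where it was at the start of the episode above 0.03 m).
It fails at once if a loose bystander is displaced by more than 40 mm (distance of any of loupe, eraser_mint from where it was at the start of the episode above 0.04 m).
It also fails if it takes over 58 s, if anything falls off the work surface, if the arm or the gripper's body presses on something with over 40 N, if the wrist force passes 120 N, or if a joint passes its speed limit or range.

## Working session

There is one attempt and no reset: what is moved stays moved. The work goes in short steps, Python scripts to look and compute and a tool call to move; the robot and the scene stay as the last step left them, time stands still between calls to the robot, and variables do not carry over. Pictures are saved under pics/ and viewed, at most 10 in all, crops included, and the job is handed in when it is done.

Besides the shell and the picture viewer there is one more tool, called after "Request:" by a JSON object that holds its "op" and its "data". servo_tool: Moves the arm, as the interface text tells. Its arguments: {"type":"object","properties":{"steps":{"type":"array","items":{"type":"array","items":{"type":"number"}}},"gripper":{"type":"number"}},"required":["steps"]}

```bash
mkdir -p pics
cat > h.py <<'E'
import numpy as np, cv2
from bench import read_state, optics, robot
def shot(n,name):
    c=optics.calibration(n); p,d=optics.read_camera(n)
    np.savez('last_'+n,p=p,d=d,**{k:np.array(c[k]) for k in c})
    cv2.imwrite('pics/'+name,p[:,:,::-1]); return p,d,c
def ray(c,u,v):
    r=np.array(c['attitude'])@np.array([(u-c['cx'])/c['fx'],(v-c['cy'])/c['fy'],1.]);return np.array(c['position']),r
def onz(c,u,v,z):
    o,r=ray(c,u,v);return o+r*(z-o[2])/r[2]
def dep(c,d,u,v):
    o,r=ray(c,u,v);return o+r*d[int(v),int(u)]
E
python3 - <<'E'
from h import *
print(optics.calibration('top'),optics.calibration('scene')['position'])
a=shot('top','top1.png');b=shot('scene','scene1.png')
s=read_state();print(s['ee_pos'],s['tool_rot'],s['time_s'])
E
```

```text
{'fx': 363.4371149100246, 'fy': 363.4371149100246, 'cx': 320.3000490043257, 'cy': 195.26460970349981, 'position': array([0.35146521, 0.12142303, 1.03131617]), 'attitude': array([[ 0.02406612, -0.9841903 ,  0.17547157],
       [-0.99952014, -0.02711192, -0.01498087],
       [ 0.0195014 , -0.17502684, -0.98437051]])} [0.24881173 0.72743035 0.56119252]
[0.21910435 0.47672784 0.25561104] [[-9.08625105e-01  4.17612303e-01 -6.19196141e-04]
 [ 4.17612761e-01  9.08624183e-01 -1.29457743e-03]
 [ 2.19851251e-05 -1.43486977e-03 -9.99998970e-01]] 0.1
```

View pics/top1.png

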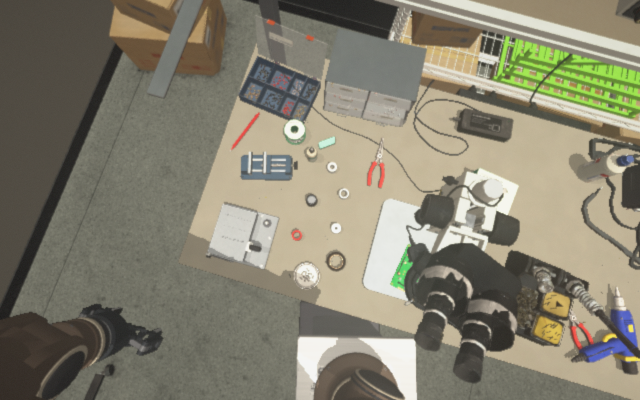

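View pics/scene1.png

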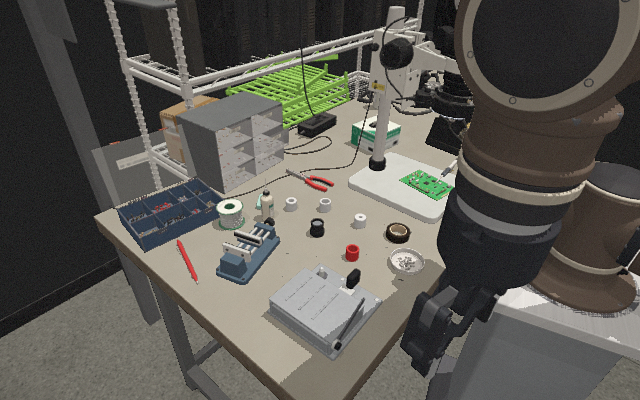

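The top view shows three plain sleeves at about (332,167), (344,193) and (336,228), with the loupe at (312,200) and the red look-alike at (296,235). The viewer is at (243,237), with its front to the right, the tab near (254,246) and the post near (267,224). I'll zoom in and take first positions.

Run:
```python
from h import *
L=dict(np.load('last_top.npz'));p,d=L['p'],L['d']
a=cv2.resize(p[150:280,195:365],None,fx=4.6,fy=4.6,interpolation=cv2.INTER_CUBIC)
cv2.imwrite('pics/topz.png',a[:,:,::-1])
for n,u,v,z in [('s1',332,167,.026),('s2',344,193,.026),('s3',336,228,.026),('loupe',312,200,.033),('red',296,235,.026),('post',267,223,.031),('tab',254,246,.072)]:
    print(n,onz(L,u,v,z).round(4),dep(L,d,u,v).round(4))
```

```text
s1 [0.6134 0.0747 0.026 ] [6.20e-01 7.36e-02 6.00e-04]
s2 [0.539  0.0395 0.026 ] [0.5436 0.0375 0.0012]
s3 [0.4399 0.0605 0.026 ] [0.4421 0.0589 0.0005]
loupe [0.5154 0.129  0.033 ] [0.5162 0.129  0.0284]
red [0.4178 0.1703 0.026 ] [0.4194 0.1716 0.0005]
post [0.4483 0.2509 0.031 ] [0.4482 0.2508 0.032 ]
tab [0.3834 0.2764 0.072 ] [0.3834 0.2765 0.0717]
```

View pics/topz.png

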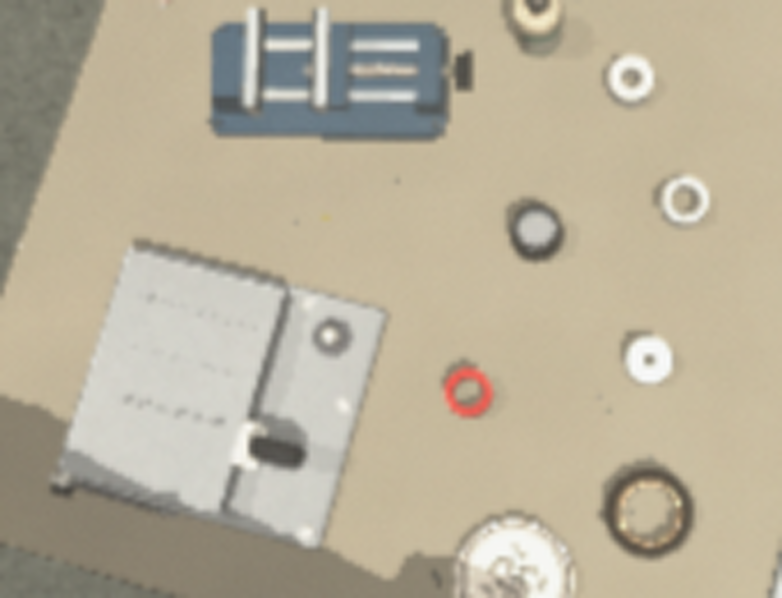

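S1 has the mid-size bore, about half its outside diameter, so it is the medium sleeve at about (0.613, 0.075). S2 is the wide one and s3 the narrow one. The zoom shows the post at (330,335) and the tab at (277,449). I'm moving above s1.

Request:
{"op": "servo_tool", "data": {"steps": [[-0.045,-0.017,0,0],[-0.045,-0.017,0,0],[-0.045,-0.017,0,0],[-0.045,-0.017,0,0],[-0.045,-0.017,0,0],[-0.045,-0.017,0,0],[-0.045,-0.017,0.01,0],[-0.045,-0.017,0.015,0],[-0.045,-0.017,0.02,0],[-0.045,-0.017,0.02,0],[-0.045,-0.017,0.02,0],[-0.031,-0.014,0.02,0],[0,0,0,0],[0,0,0,0]], "gripper": 55}}

```text
time_s: 1.85
ee_pos: [0.6128, 0.0749, 0.1512]
tool_rot: [[-0.909, 0.418, -0.001], [0.418, 0.909, 0.0], [0.001, -0.0, -1.0]]
force: [-0.1, 0.3, -0.1]
width: 0.0472
grip_force: 0.0
```

Run:
```python
from h import *
s=read_state();print(s['ee_pos'],s['tool_rot'],s['joint_pos'],s['width'])
p,d,c=shot('wrist','w1.png')
R=np.array(s['tool_rot']);print('cam in tool',R.T@(np.array(c['position'])-s['ee_pos']),(R.T@c['attitude']).round(3))
g=cv2.cvtColor(p,cv2.COLOR_RGB2GRAY);m=((g>150)&(p.max(2).astype(int)-p.min(2)<25)).astype('uint8')
for k in cv2.findContours(m,cv2.RETR_EXTERNAL,cv2.CHAIN_APPROX_NONE)[0]:
    if cv2.contourArea(k)>300:
        (u,v),r=cv2.minEnclosingCircle(k);print(u,v,r,cv2.contourArea(k),onz(c,u,v,.026).round(4))
```

```text
[0.61280813 0.07491261 0.15115473] [[-9.08581930e-01  4.17705501e-01 -9.95002356e-04]
 [ 4.17705543e-01  9.08582439e-01  1.75776461e-04]
 [ 9.77464462e-04 -2.55910683e-04 -9.99999490e-01]] [ 1.21511987e-01  3.18232766e-01 -2.83736862e-02  1.22515623e+00
  2.95087781e-04  5.52430473e-01] 0.04716404385776021
cam in tool [ 0.06988112 -0.00040661 -0.11734518] [[-0.001 -0.962 -0.274]
 [ 1.    -0.001  0.001]
 [-0.002 -0.274  0.962]]
324.8908386230469 203.86619567871094 17.862892150878906 840.0 [0.6153 0.076  0.026 ]
523.0 139.5 30.1870174407959 385.0 [0.632  0.2337 0.026 ]
241.88095092773438 135.3095245361328 19.230915069580078 1022.0 [0.54   0.0415 0.026 ]
511.0 100.0 30.88698959350586 413.5 [0.6003 0.2331 0.026 ]
594.0 97.0 47.676090240478516 1036.5 [0.6237 0.289  0.026 ]
340.0 55.0 15.811488151550293 685.5 [0.52   0.1314 0.026 ]
32.1363639831543 104.5 109.3298568725586 15940.5 [ 0.4559 -0.0878  0.026 ]
```

View pics/w1.png

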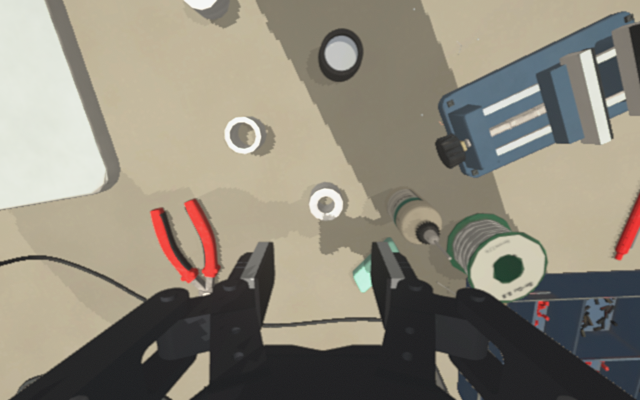

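The wrist picture shows the medium sleeve at (325,204), just ahead of the fingers, with its bore about half its diameter. The eraser and bottle are close on the right, so I'll use a narrower opening, then descend and grip.

Request:
{"op": "servo_tool", "data": {"steps": [[-0.0015,0.0016,0.02,0],[0,0,0.03,0],[0,0,0.03,0],[0,0,0.025,0],[0,0,0.017,0],[0,0,0,0],[0,0,0,0]], "gripper": 46}}

```text
time_s: 2.78
ee_pos: [0.6127, 0.0729, 0.0294]
tool_rot: [[-0.908, 0.419, -0.004], [0.419, 0.908, -0.007], [0.0, -0.008, -1.0]]
force: [-7.7, -15.2, 3.7]
width: 0.0393
grip_force: 0.0
```

Request:
{"op": "servo_tool", "data": {"steps": [[0,0,0,0],[0,0,0,0],[0,0,0,0],[0,0,0,0],[0,0,0,0],[0,0,0,0]], "gripper": 0}}

```text
time_s: 3.52
ee_pos: [0.6153, 0.0762, 0.0303]
tool_rot: [[-0.909, 0.417, 0.001], [0.417, 0.909, 0.0], [-0.001, 0.001, -1.0]]
force: [-3.3, -1.8, 5.8]
width: 0.0264
grip_force: 60.1
```

Request:
{"op": "servo_tool", "data": {"steps": [[0,0,-0.01,0],[0,0,-0.03,0],[0,0,-0.04,0],[0,0,-0.04,0],[0,0,-0.02,0],[0,0,0,0]]}}

```text
time_s: 4.28
ee_pos: [0.6166, 0.0761, 0.1717]
tool_rot: [[-0.909, 0.417, 0.005], [0.417, 0.909, 0.001], [-0.004, 0.003, -1.0]]
force: [-0.1, -0.2, 0.1]
width: 0.0258
grip_force: 59.6
```

Run:
```python
from h import *
p,d,c=shot('wrist','w2.png')
```

```text
(no output)
```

View pics/w2.png

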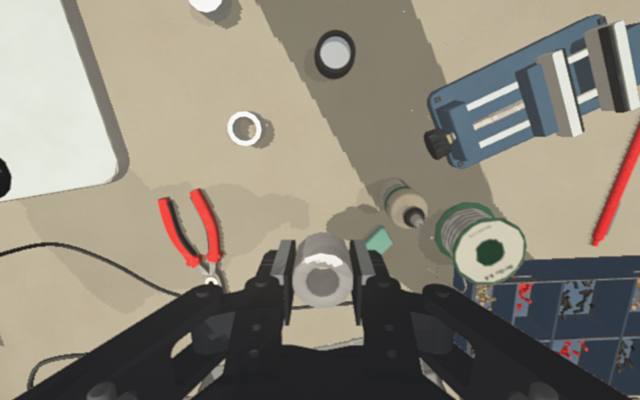

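The sleeve is held upright with its top ring at about (323,285), and nothing else seems to have moved. Next I'll compute its offset in the tool frame, then take the post and tab positions from the top view.

Run:
```python
from h import *
s=read_state();R=np.array(s['tool_rot']);e=np.array(s['ee_pos'])
L=dict(np.load('last_wrist.npz'));p,d=L['p'],L['d']
A=R.T@L['attitude'];o=R.T@(L['position']-e)
def tool(u,v,z):
    r=A@np.array([(u-L['cx'])/L['fx'],(v-L['cy'])/L['fy'],1]);return (o+r*(z-o[2])/r[2]).round(4)
for u,v in [(323,262),(323,285),(323,305),(296,285),(351,285),(323,242)]:
    r=A@np.array([(u-L['cx'])/L['fx'],(v-L['cy'])/L['fy'],1]);print((u,v),(o+r*d[v,u]).round(4),tool(u,v,.004))
T=dict(np.load('last_top.npz'));p=T['p'];d=T['d']
hs=cv2.cvtColor(p,cv2.COLOR_RGB2HSV)
# tab blob
m=np.zeros(p.shape[:2],'uint8');m[238:256,246:265]=(p[238:256,246:265].max(2)<70)
ys,xs=np.nonzero(m);P=np.array([dep(T,d,x,y) for x,y in zip(xs,ys)]);k=P[:,2]>.066
print('tab',k.sum(),P[k].mean(0),P[k].min(0),P[k].max(0))
# viewer by depth
ys,xs=np.mgrid[190:280,200:290];P=np.array([dep(T,d,x,y) for x,y in zip(xs.ravel(),ys.ravel())])
k=(P[:,2]>.041)&(P[:,2]<.049);r=cv2.minAreaRect(P[k][:,:2].astype('float32')*1000);print('cover',r)
k=(P[:,2]>.006)&(P[:,2]<.049);r=cv2.minAreaRect(P[k][:,:2].astype('float32')*1000);print('box',r)
q=P[(P[:,2]>.022)&(P[:,2]<.036)&(np.hypot(P[:,0]-.448,P[:,1]-.251)<.012)];print('post',len(q),q.mean(0))
q=P[(P[:,2]>.078)];print('blade',q.round(3))
```

```text
(323, 262) [0.0072 0.0006 0.003 ] [0.0067 0.0006 0.004 ]
(323, 285) [-0.0091  0.0006  0.0117] [-0.0045  0.0006  0.004 ]
(323, 305) [-0.0135  0.0006  0.0024] [-0.0146  0.0006  0.004 ]
(296, 285) [-0.0036 -0.0112  0.0026] [-0.0045 -0.0113  0.004 ]
(351, 285) [-0.0041  0.0128  0.0032] [-0.0045  0.0129  0.004 ]
(323, 242) [0.0111 0.0006 0.0152] [0.016  0.0006 0.004 ]Traceback (most recent call last):
  File "<stdin>", line 13, in <module>
IndexError: too many indices for array: array is 1-dimensional, but 2 were indexed
```

Run:
```python
from h import *
s=read_state();R=np.array(s['tool_rot']);e=np.array(s['ee_pos'])
L=dict(np.load('last_wrist.npz'));p,d=L['p'],L['d']
A=R.T@L['attitude'];o=R.T@(L['position']-e)
v,u=np.mgrid[225:325,285:362];v=v.ravel();u=u.ravel()
r=A@np.vstack([(u-L['cx'])/L['fx'],(v-L['cy'])/L['fy'],np.ones(len(u))]);Q=(o[:,None]+r*d[v,u]).T
k=(Q[:,2]>.000)&(Q[:,2]<.0055)&(abs(Q[:,1])<.0135)&(p[v,u].min(1)>90);q=Q[k]
print(len(q),q.min(0),q.max(0),cv2.minEnclosingCircle(q[:,:2].astype('float32')*1000), np.linalg.lstsq(np.c_[q[:,:2],np.ones(len(q))],q[:,2],rcond=None)[0])
T=dict(np.load('last_top.npz'));p=T['p'];d=T['d']
ys,xs=np.mgrid[190:280,200:290];P=np.array([dep(T,d,x,y) for x,y in zip(xs.ravel(),ys.ravel())])
k=(P[:,2]>.066)&(P[:,2]<.077)&(abs(P[:,0]-.383)<.03)&(abs(P[:,1]-.276)<.03);print('tab',k.sum(),cv2.minAreaRect(P[k][:,:2].astype('float32')*1000))
k=(P[:,2]>.041)&(P[:,2]<.049);r=cv2.minAreaRect(P[k][:,:2].astype('float32')*1000);print('cover',r)
k=(P[:,2]>.006)&(P[:,2]<.049);r=cv2.minAreaRect(P[k][:,:2].astype('float32')*1000);print('box',r)
q=P[(P[:,2]>.022)&(P[:,2]<.036)&(np.hypot(P[:,0]-.448,P[:,1]-.251)<.012)];print('post',len(q),q.mean(0))
q=P[(P[:,2]>.078)];print('blade',q.round(3)[:15])
```

```text
2158 [-0.0155374  -0.01288612  0.00012138] [0.01204121 0.01337473 0.00549622] ((-3.0206215381622314, 0.31625664234161377), 15.13158130645752) [ 0.01133565 -0.00024663  0.00319208]
tab 60 ((378.4636535644531, 275.76348876953125), (29.597370147705078, 13.112110137939453), 77.79708862304688)
cover ((409.7445983886719, 324.4985046386719), (136.94793701171875, 148.39547729492188), 76.60284423828125)
box ((423.3604736328125, 316.10198974609375), (209.83218383789062, 224.23182678222656), 8.45619010925293)
post 14 [0.44980134 0.25322145 0.02894907]
blade [[0.351 0.121 1.031]
 [0.351 0.121 1.031]
 [0.351 0.121 1.031]
 [0.351 0.121 1.031]
 [0.351 0.121 1.031]
 [0.351 0.121 1.031]
 [0.351 0.121 1.031]
 [0.351 0.121 1.031]
 [0.351 0.121 1.031]
 [0.351 0.121 1.031]
 [0.351 0.121 1.031]
 [0.351 0.121 1.031]
 [0.351 0.121 1.031]
 [0.351 0.121 1.031]
 [0.351 0.121 1.031]]
```

Request:
{"op": "servo_tool", "data": {"steps": [[0,0,0,7.935],[0,0,0,7.935],[0,0,0,7.935],[0,0,0,7.935],[0,0,0,7.935],[0,0,0,7.935],[0,0,0,7.935],[0,0,0,7.935],[0,0,0,7.935],[0,0,0,7.935],[0.011,-0.026,0,0],[0.011,-0.026,0,0],[0.011,-0.026,0,0],[0.011,-0.026,0,0],[0.011,-0.026,0.01,0],[0.011,-0.026,0.01,0],[0.011,-0.026,0.015,0],[0.011,-0.0235,0.015,0],[0,0,0,0],[0,0,0,0]]}}

```text
time_s: 6.82
ee_pos: [0.4375, 0.2106, 0.119]
tool_rot: [[0.242, 0.97, -0.0], [0.97, -0.242, -0.0], [-0.0, -0.0, -1.0]]
force: [0.3, -0.6, -0.1]
width: 0.0265
grip_force: 59.6
```

Run:
```python
from h import *
s=read_state();print(s['ee_pos'],s['tool_rot'],s['width'],s['joint_pos'])
p,d,c=shot('wrist','w3.png')
```

```text
[0.43745256 0.21061803 0.11898739] [[ 2.42219052e-01  9.70221551e-01 -2.70043880e-04]
 [ 9.70221466e-01 -2.42219152e-01 -4.34739995e-04]
 [-4.87203912e-04 -1.56700060e-04 -9.99999869e-01]] 0.026483182748402428 [ 4.48862766e-01  8.98863317e-02 -3.83978939e-01  1.09736300e+00
 -2.74491992e-04  2.26431158e+00]
```

View pics/w3.png

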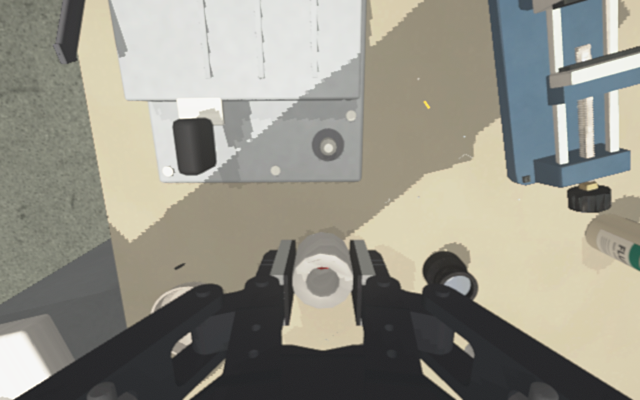

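The post top is at (328,148) and the tab at (194,146). The cover's front edge is level at row 100, so the yaw is right. Next I'll measure the post and tab in the tool frame.

Run:
```python
from h import *
s=read_state();R=np.array(s['tool_rot']);e=np.array(s['ee_pos'])
c=dict(np.load('last_wrist.npz'));p,d=c['p'],c['d']
t=lambda w:(R.T@(np.array(w)-e)).round(4)
g=cv2.cvtColor(p,cv2.COLOR_RGB2GRAY)[120:172,300:356]
m=(g>175).astype('uint8')
for k in cv2.findContours(m,cv2.RETR_EXTERNAL,cv2.CHAIN_APPROX_NONE)[0]:
    if cv2.contourArea(k)>15: (u,v),r=cv2.minEnclosingCircle(k);u+=300;v+=120;print('top',u,v,r,t(onz(c,u,v,.031)),onz(c,u,v,.031))
for u,v in [(328,148),(320,150),(336,142),(194,146)]: print((u,v),dep(c,d,u,v).round(4),t(dep(c,d,u,v)))
v,u=np.mgrid[120:172,300:356];v=v.ravel();u=u.ravel()
Q=np.array([dep(c,d,a,b) for a,b in zip(u,v)])
q=Q[(Q[:,2]>.0285)&(Q[:,2]<.036)];print('posttop',len(q),q.mean(0),t(q.mean(0)), 'deck z',np.median(Q[:,2]))
q=Q[(Q[:,2]>.015)&(Q[:,2]<.036)];print(cv2.minEnclosingCircle(np.array([t(x)[:2]*1000 for x in q],'float32')))
v,u=np.mgrid[100:190,165:225];v=v.ravel();u=u.ravel()
Q=np.array([t(dep(c,d,a,b)) for a,b in zip(u,v)]);q=Q[(Q[:,2]<.119-.067)];print('tab',cv2.minAreaRect(q[:,:2].astype('float32')*1000),q[:,2].min())
# sleeve
v,u=np.mgrid[225:325,285:362];v=v.ravel();u=u.ravel()
Q=np.array([t(dep(c,d,a,b)) for a,b in zip(u,v)]);k=(Q[:,2]>.0)&(Q[:,2]<.0055)&(abs(Q[:,1])<.0135)&(p[v,u].min(1)>90)
print('sleeve',cv2.minEnclosingCircle(Q[k][:,:2].astype('float32')*1000),np.median(Q[k][:,2]))
```

```text
top 328.0 147.5 4.717090606689453 [0.0466 0.0029 0.0884] [0.45200411 0.25504373 0.031     ]
(328, 148) [0.4519 0.2547 0.0308] [0.0462 0.0029 0.0886]
(320, 150) [0.4459 0.2526 0.0117] [ 0.0427 -0.0025  0.1076]
(336, 142) [0.4582 0.2553 0.0117] [0.0483 0.0088 0.1076]
(194, 146) [0.3854 0.2772 0.0719] [ 0.0519 -0.0671  0.0474]
posttop 127 [0.45194995 0.25499376 0.03010679] [0.0465 0.0028 0.0893] deck z 0.009986457155555212
((46.5, 3.0), 5.5227813720703125)
tab ((52.339908599853516, -39.58989334106445), (79.4717025756836, 29.740936279296875), 86.9552230834961) -0.1169
sleeve ((-1.9923661947250366, 0.7902464270591736), 14.880236625671387) 0.0049
```

Request:
{"op": "servo_tool", "data": {"steps": [[0.024,0.001,0,0],[0.0245,0.0014,0,0],[0,0,0.02,0],[0,0,0.02,0],[0,0,0.014,0],[0,0,0,0],[0,0,0.004,0],[0,0,0.004,0],[0,0,0,0]]}}

```text
time_s: 8.0
ee_pos: [0.4513, 0.2572, 0.0574]
tool_rot: [[0.243, 0.97, 0.0], [0.97, -0.243, 0.0], [0.0, 0.0, -1.0]]
force: [0.2, 0.4, -0.8]
width: 0.0257
grip_force: 59.6
```

Request:
{"op": "servo_tool", "data": {"steps": [[0,0,0.004,0],[0,0,0.003,0],[0,0,0.003,0],[0,0,0.002,0],[0,0,0,0]]}}

```text
time_s: 8.62
ee_pos: [0.4512, 0.2572, 0.0451]
tool_rot: [[0.242, 0.97, -0.0], [0.97, -0.242, -0.0], [-0.0, -0.0, -1.0]]
force: [0.9, -0.0, -0.1]
width: 0.0261
grip_force: 59.6
```

Request:
{"op": "servo_tool", "data": {"steps": [[0,0,0.002,0],[0,0,0.002,0],[0,0,0.001,0],[0,0,0,0]]}}

```text
time_s: 9.12
ee_pos: [0.4513, 0.2572, 0.0403]
tool_rot: [[0.242, 0.97, -0.0], [0.97, -0.242, -0.0], [-0.0, -0.0, -1.0]]
force: [-0.7, 0.0, 0.7]
width: 0.0258
grip_force: 59.8
```

Request:
{"op": "servo_tool", "data": {"steps": [[0,0,0.001,0],[0,0,0,0]]}}

```text
time_s: 9.38
ee_pos: [0.4513, 0.2572, 0.0403]
tool_rot: [[0.242, 0.97, 0.0], [0.97, -0.242, 0.0], [0.0, 0.0, -1.0]]
force: [-3.0, -1.4, 7.9]
width: 0.0265
grip_force: 60.6
```

Request:
{"op": "servo_tool", "data": {"steps": [[0,0,0,0],[0,0,0,0],[0,0,0,0],[0,0,0,0]], "gripper": 50}}

```text
time_s: 9.88
ee_pos: [0.4513, 0.2572, 0.0392]
tool_rot: [[0.243, 0.97, -0.0], [0.97, -0.243, -0.0], [-0.0, -0.0, -1.0]]
force: [-0.2, -0.6, -0.1]
width: 0.0427
grip_force: 0.0
```

Request:
{"op": "servo_tool", "data": {"steps": [[0,0,-0.01,0],[0,0,-0.03,0],[0,0,-0.03,0],[-0.03,0,-0.02,0],[-0.018,-0.038,0,0],[0,-0.037,0,0],[0,0,0,0],[0,0,0,0]]}}

```text
time_s: 10.88
ee_pos: [0.3676, 0.2292, 0.13]
tool_rot: [[0.242, 0.97, 0.002], [0.97, -0.242, 0.001], [0.001, 0.001, -1.0]]
force: [-0.1, 0.0, -0.0]
width: 0.0425
grip_force: 0.0
```

Run:
```python
from h import *
s=read_state();R=np.array(s['tool_rot']);e=np.array(s['ee_pos']);print(e)
p,d,c=shot('wrist','w4.png')
t=lambda w:(R.T@(np.array(w)-e)).round(4)
v,u=np.mgrid[60:250,240:480];v=v.ravel();u=u.ravel()
W=np.array([dep(c,d,a,b) for a,b in zip(u,v)]);Q=np.array([t(w) for w in W])
k=(W[:,2]>.033)&(W[:,2]<.039)&(np.hypot(W[:,0]-.452,W[:,1]-.255)<.02);q=W[k]
print('sleeve',k.sum(),cv2.minEnclosingCircle(q[:,:2].astype('float32')*1000),np.median(q[:,2]),np.linalg.lstsq(np.c_[q[:,:2],np.ones(len(q))],q[:,2],rcond=None)[0])
k=(W[:,2]>.069)&(W[:,2]<.076);q=Q[k];print('tab tool',k.sum(),cv2.minAreaRect(q[:,:2].astype('float32')*1000))
```

```text
[0.36762468 0.22917931 0.13002594]
sleeve 1012 ((450.2191162109375, 255.49966430664062), 13.933104515075684) 0.035420586140910246 [0.0070542  0.00062244 0.03201407]
tab tool 1127 ((49.900001525878906, 0.5999999046325684), (29.39999771118164, 13.399999618530273), -0.0)
```

View pics/w4.png

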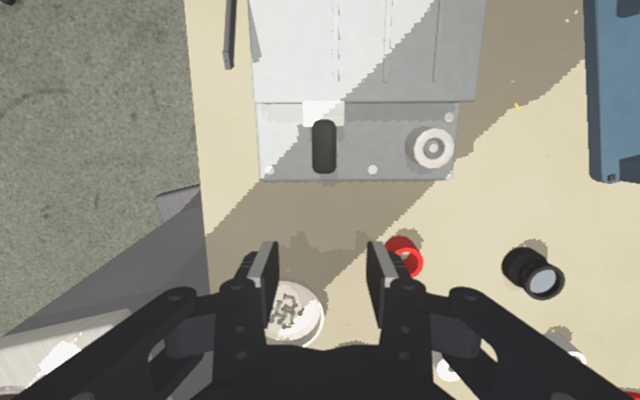

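The sleeve is seated at (433,148): top at z 35.4 mm, about 2 mm from the post centre, and released. The tab is at (324,146). The index blade is at the upper left, from (230,0) to (228,67), so I'll measure its angle.

Run:
```python
from h import *
s=read_state();R=np.array(s['tool_rot']);e=np.array(s['ee_pos'])
c=dict(np.load('last_wrist.npz'));p,d=c['p'],c['d']
hx=.0499+.1165
for v in range(0,75,6):
    us=[u for u in range(215,246) if d[v,u]>0]
    Q=np.array([R.T@(dep(c,d,u,v)-e) for u in us]);z=e[2]-Q[:,2]
    k=(z>.05)
    if k.any(): 
        q=np.c_[Q[k][:,:2],z[k]].round(4);m=q[q[:,2].argmax()];print(v,k.sum(),us[np.nonzero(k)[0][0]],m,'rad',np.hypot(hx-m[0],m[2]-.041).round(4),'ang',np.arctan2(m[2]-.041,hx-m[0]).round(3), p[v,us[np.nonzero(k)[0][0]]])
v,u=np.mgrid[0:80,215:246];Q=np.array([R.T@(dep(c,d,a,b)-e) for a,b in zip(u.ravel(),v.ravel())]);Q[:,2]=e[2]-Q[:,2]
q=Q[(Q[:,2]>.05)&(Q[:,2]<.2)];A=np.polyfit(q[:,0],q[:,2],1);print('slope',np.arctan(-A[0]))
```

```text
0 10 226 [ 0.1225 -0.048   0.0691] rad 0.0521 ang 0.569 [163 156 142]
6 11 226 [ 0.1195 -0.0484  0.0704] rad 0.0554 ang 0.56 [150 145 136]
12 11 226 [ 0.1165 -0.0481  0.072 ] rad 0.0587 ang 0.556 [138 134 129]
18 10 225 [ 0.1134 -0.0464  0.0736] rad 0.0622 ang 0.551 [162 155 142]
24 11 225 [ 0.1106 -0.0484  0.0744] rad 0.065 ang 0.539 [148 142 136]
30 11 225 [ 0.1074 -0.048   0.0768] rad 0.069 ang 0.545 [134 130 126]
36 10 224 [ 0.1045 -0.0469  0.0778] rad 0.072 ang 0.536 [164 157 144]
42 11 224 [ 0.1016 -0.0483  0.079 ] rad 0.0751 ang 0.53 [145 141 134]
48 12 223 [ 0.0986 -0.0466  0.0808] rad 0.0786 ang 0.531 [182 174 154]
54 11 223 [ 0.0958 -0.0474  0.0821] rad 0.0817 ang 0.527 [147 143 139]
60 10 224 [ 0.0931 -0.0461  0.0824] rad 0.0842 ang 0.514 [146 143 138]
66 10 225 [ 0.0907 -0.0479  0.0802] rad 0.0852 ang 0.478 [146 143 138]
slope 0.4528641194567983
```

The blade is at about 0.465 rad, taking the line through its mid-height. Now I'll grip the tab a little high and forward, to stay clear of its white bracket.

Request:
{"op": "servo_tool", "data": {"steps": [[0.024,0.0006,0,0],[0.024,0,0,0],[0,0,0.02,0],[0,0,0.02,0],[0,0,0.017,0],[0,0,0,0]]}}

```text
time_s: 11.68
ee_pos: [0.3788, 0.2759, 0.0708]
tool_rot: [[0.242, 0.97, -0.003], [0.97, -0.242, -0.002], [-0.002, -0.002, -1.0]]
force: [-0.9, -0.6, 0.7]
width: 0.0429
grip_force: 0.0
```

Request:
{"op": "servo_tool", "data": {"steps": [[0,0,0,0],[0,0,0,0],[0,0,0,0],[0,0,0,0],[0,0,0,0],[0,0,0,0]], "gripper": 0}}

```text
time_s: 12.42
ee_pos: [0.38, 0.2759, 0.073]
tool_rot: [[0.242, 0.97, 0.002], [0.97, -0.242, 0.002], [0.002, 0.001, -1.0]]
force: [4.1, 3.2, 3.3]
width: 0.0128
grip_force: 61.4
```

Request:
{"op": "servo_tool", "data": {"steps": [[0.001,0,-0.006,0],[0.002,0,-0.006,0],[0.002,0,-0.0057,0],[0.0023,0,-0.0056,0],[0.0026,0,-0.0055,0],[0.0029,0,-0.0054,0],[0.0032,0,-0.0051,0],[0.0033,0,-0.0051,0],[0.0047,0,-0.0063,0],[0,0,0,0],[0,0,0,0],[0,0,0,0]]}}

```text
time_s: 13.92
ee_pos: [0.3849, 0.2964, 0.1207]
tool_rot: [[0.243, 0.97, -0.001], [0.97, -0.243, -0.006], [-0.006, 0.001, -1.0]]
force: [9.1, -2.0, -11.9]
width: 0.0127
grip_force: 58.8
```

Run:
```python
from h import *
s=read_state();R=np.array(s['tool_rot']);e=np.array(s['ee_pos']);print(e,s['force'],s['width'])
p,d,c=shot('wrist','w5.png')
t=lambda w:(R.T@(np.array(w)-e))
shot('scene','scene5.png');shot('top','top5.png')
v,u=np.mgrid[0:240:3,150:520:3];v=v.ravel();u=u.ravel()
W=np.array([dep(c,d,a,b) for a,b in zip(u,v)]);Q=np.array([t(w) for w in W]);Q[:,2]=W[:,2]
k=(W[:,2]>.055)&(W[:,2]<.12)&(Q[:,0]>.03)&(Q[:,1]>-.025)&(Q[:,1]<.10);q=Q[k]
for _ in range(4):
    A=np.linalg.lstsq(np.c_[q[:,:2],np.ones(len(q))],q[:,2],rcond=None)[0];r=q[:,2]-np.c_[q[:,:2],np.ones(len(q))]@A;q=q[abs(r)<max(.0012,1.5*r.std())]
print('cover',len(q),A,'angle',np.arctan(-A[0]),r.std())
v,u=np.mgrid[0:300,60:300];v=v.ravel();u=u.ravel()
W=np.array([dep(c,d,a,b) for a,b in zip(u,v)]);Q=np.array([t(w) for w in W]);Q[:,2]=W[:,2]
k=(W[:,2]>.055)&(W[:,2]<.1)&(abs(Q[:,1]+.0475)<.004)&(Q[:,0]>.02);q=Q[k];print('blade',len(q),q.min(0),q.max(0) if len(q) else 0);
if len(q): print(np.arctan(-np.polyfit(q[:,0],q[:,2],1)[0]), q[::max(1,len(q)//12)].round(4))
```

```text
[0.3849108  0.2964354  0.12065222] [  9.12130948  -2.0001675  -11.89048919] 0.012711570370108458
cover 1957 [-0.42984842  0.00231485  0.08840078] angle 0.40597012684857203 0.0005615295066396724
blade 1047 [ 0.02020099 -0.04973183  0.05504028] [ 0.0819719  -0.04356028  0.08275586]
0.42567233865723353 [[ 0.082  -0.0473  0.0555]
 [ 0.0721 -0.0468  0.0561]
 [ 0.0662 -0.0469  0.0573]
 [ 0.0608 -0.0468  0.0573]
 [ 0.0565 -0.0467  0.0654]
 [ 0.0518 -0.0468  0.0664]
 [ 0.0475 -0.0465  0.0707]
 [ 0.0433 -0.0475  0.074 ]
 [ 0.0388 -0.0475  0.0753]
 [ 0.0344 -0.0484  0.0773]
 [ 0.0287 -0.0466  0.0716]
 [ 0.0262 -0.0469  0.081 ]
 [ 0.0204 -0.0473  0.0796]]
```

View pics/w5.png

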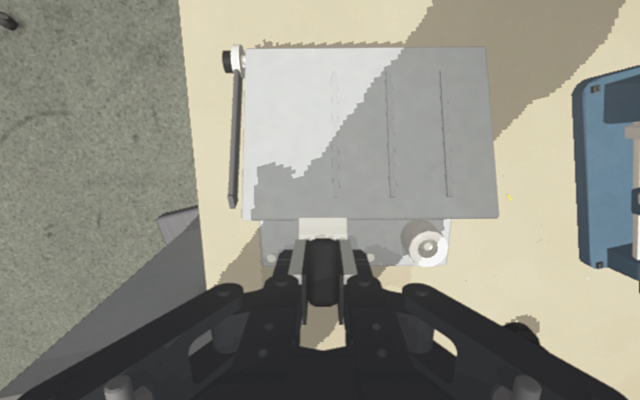

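The cover is up and held by the tab at (323,270), at 0.41 rad. The blade is fully visible from (236,70) to (232,205), so I'll fit its top edge in this same view.

Run:
```python
from h import *
s=read_state();R=np.array(s['tool_rot']);e=np.array(s['ee_pos'])
c=dict(np.load('last_wrist.npz'));d=c['d']
v,u=np.mgrid[55:215,222:246];v=v.ravel();u=u.ravel()
W=np.array([dep(c,d,a,b) for a,b in zip(u,v)]);Q=(W-e)@R;Q[:,2]=W[:,2]
T=np.array([Q[v==a][Q[v==a][:,2].argmax()] for a in range(80,204,4)]);print(T[::3].round(4))
k=(T[:,2]>.055)
for _ in range(3):
    A=np.polyfit(T[k,0],T[k,2],1);r=T[:,2]-np.polyval(A,T[:,0]);k=abs(r)<.0012
print('blade top edge',k.sum(),np.arctan(-A[0]))
```

```text
[[ 0.0857 -0.0486  0.0536]
 [ 0.0794 -0.0485  0.0558]
 [ 0.073  -0.0484  0.0582]
 [ 0.0668 -0.0479  0.0617]
 [ 0.0607 -0.0484  0.0655]
 [ 0.0546 -0.0481  0.0687]
 [ 0.0486 -0.0468  0.0713]
 [ 0.0427 -0.0481  0.0739]
 [ 0.0369 -0.0487  0.077 ]
 [ 0.0313 -0.0473  0.08  ]
 [ 0.0693 -0.0003  0.2376]]
blade top edge 1 -0.7754398995292151<stdin>:9: RankWarning: Polyfit may be poorly conditioned
<stdin>:9: RankWarning: Polyfit may be poorly conditioned
```

Request:
{"op": "servo_tool", "data": {"steps": [[0.002,0,-0.0027,0],[0.0022,0,-0.003,0],[0,0,0,0],[0,0,0,0],[0,0,0,0],[0,0,0,0]]}}

```text
time_s: 14.82
ee_pos: [0.3859, 0.3004, 0.1259]
tool_rot: [[0.243, 0.97, -0.001], [0.97, -0.243, -0.006], [-0.006, 0.0, -1.0]]
force: [9.3, -1.6, -14.6]
width: 0.0128
grip_force: 58.6
```

```bash
cat > m.py <<'E'
from h import *
s=read_state();R=np.array(s['tool_rot']);e=np.array(s['ee_pos']);print(e,s['force'],s['width'],s['time_s'])
p,d,c=shot('wrist','w6.png')
def q_(v,u):
    W=np.array([dep(c,d,a,b) for a,b in zip(u,v)]);Q=(W-e)@R;Q[:,2]=W[:,2];return Q
v,u=np.mgrid[0:240:3,150:520:3];Q=q_(v.ravel(),u.ravel())
q=Q[(Q[:,2]>.055)&(Q[:,2]<.12)&(Q[:,0]>.03)&(Q[:,1]>-.025)&(Q[:,1]<.10)]
for _ in range(4):
    B=np.c_[q[:,:2],np.ones(len(q))];A=np.linalg.lstsq(B,q[:,2],rcond=None)[0];r=q[:,2]-B@A;q=q[abs(r)<max(.0012,1.5*r.std())]
print('cover',len(q),np.arctan(-A[0]),r.std())
v,u=np.mgrid[40:260,215:250];Q=q_(v.ravel(),u.ravel())
q=Q[(abs(Q[:,1]+.048)<.005)&(Q[:,2]>.054)&(Q[:,2]<.1)]
b=(q[:,0]/.002).round();T=np.array([q[b==i][q[b==i][:,2].argmax()] for i in np.unique(b)]);T=T[T[:,0]>T[T[:,2].argmax(),0]]
A=np.polyfit(T[:,0],T[:,2],1);r=T[:,2]-np.polyval(A,T[:,0]);print('blade',len(T),np.arctan(-A[0]),r.std())
q=Q0=None
W=np.mgrid[200:300,380:470];Q=np.array([dep(c,d,a,b) for a,b in zip(W[1].ravel(),W[0].ravel())])
k=(Q[:,2]>.033)&(Q[:,2]<.039)&(np.hypot(Q[:,0]-.451,Q[:,1]-.255)<.018);print('sleeve',k.sum(),cv2.minEnclosingCircle(Q[k][:,:2].astype('float32')*1000),np.median(Q[k][:,2]))
E
python3 m.py
```

```text
[0.38589951 0.30044231 0.12593759] [  9.29740173  -1.59821737 -14.58670308] 0.01282416728920757 14.825
cover 1879 0.4595062490256612 0.0005656363925333561
blade 33 0.44033518115721304 0.0010189336212200462
sleeve 814 ((450.3816223144531, 255.25601196289062), 14.219367027282715) 0.035281303313468015
```

Request:
{"op": "servo_tool", "data": {"steps": [[0,0,0,0],[0,0,0,0],[0,0,0,0],[0,0,0,0],[0,0,0,0],[0,0,0,0],[0,0,0,0],[0,0,0,0]]}}

```text
time_s: 15.88
ee_pos: [0.3859, 0.3004, 0.1259]
tool_rot: [[0.243, 0.97, -0.001], [0.97, -0.243, -0.006], [-0.006, 0.0, -1.0]]
force: [9.9, -0.9, -13.8]
width: 0.0127
grip_force: 58.6
```

```bash
python3 m.py && python3 -c "
from h import *
print(robot.job_done())"
```

```text
[0.38587972 0.30041638 0.12592706] [  9.85693363  -0.92699601 -13.82383545] 0.01266635906997597 15.875
cover 1863 0.4596505190039337 0.0005700576684089381
blade 28 0.4671337641047278 0.0004279085857505247
sleeve 823 ((450.5223083496094, 255.77481079101562), 14.023972511291504) 0.03529833564772
the job is handed in; nothing more can be done
None
```

I handed the job in after about 16 s of robot time: the 14 mm bore sleeve is flat on the deck over the post and let go, and the gripper holds the cover steady at 0.46 rad against the index blade's measured 0.44–0.47 rad; no verdict was returned.

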